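Complete the pinwheel layer of cartons on the pallet slab

ROBOT

A 6-joint arm with a two-finger parallel gripper is mounted at the origin on the work surface. World frame = base frame: x ahead of the robot, y to its left, z up, the work surface at z = 0. Lengths are in mm, angles in rad, forces in N, time in s.
With the tool pointing down it reaches from about 275 to 750 mm from the base axis. Payload 10.2 kg.
Tool frame: the origin (TCP) lies midway between the tips of the shut fingers; the grasp point (between the pads) lies 19 mm behind it; z points along the fingers, y is the direction in which the jaws open and shut (so a half turn about z gives the same grasp; the last joint's range is limited). The gripper opens to 85 mm and grips with 20 to 120 N. Pads are 22 mm wide; open, the fingers measure 114 mm over their backs; the gripper's body (76 mm by 85 mm) begins 54 mm behind the grasp point. The pads swing forward as they close: fully open they stand 13 mm farther back than shut.
Start: joints at [-1.356, 0.313, 1.498, -0, 1.331, -0.223], TCP at [222.561, -475.497, 231.294] pointing down, gripper open.
Joint ranges: [-2.94, 2.94], [-0.97, 2.17], [0.19, 2.56], [-1.23, 4.37], [0.02, 3.11], [-2.88, 2.88]. Speed limits (rad/s): [2.39, 2.39, 3.01, 3.14, 3.14, 3.14].

INTERFACE

Orientations are given as a unit quaternion [w, x, y, z].
In Python, from rig import sense, optics, ctrl gives the robot as it stands.
- The arm moves only by the tool play_rows, never from a script. Its argument "plan" is a list of rows, each a list of 7 numbers: the shift along the world's x, y, z in mm, then the turn, a rotation vector about the world's x, y, z in rad, then the opening, from -1 (shut) to 1 (fully open), so that 0 is half open. A call has 1 to 5 rows; each row shifts and turns the pose as measured when the row begins; what a row does not reach is not made up. A row lasts 1/12 s, in which the tool goes at most 41.7 mm and 7.16 degrees, less where a joint would pass 70% of its speed; a pose out of reach is approached as far as the arm can. A call is refused whole if a number of a shift passes 41.7 or a number of a turn 0.125, either way. A call with a gripper value outside its range is refused whole. The fingers move at their own pace and stop on an object; "grip_force" is the grip in N (left out, the last holds). Time passes only in rows, so rows that do not move let the fingers close. It gives the time, the measured TCP pose, the force and the opening at its end, in the units of the state.
- sense(): the state, without advancing time (a new reading comes with each control period).
- optics.capture(name): name is "side" or "top" or "wrist"; returns a dict with "img" (420x560x3 uint8, blue, green, red), "fx", "fy", "cx", "cy" (pixels), "world_to_cam" (4x4, takes a point from world to camera coordinates). Camera axes: x right, y up, looking along -z (the intrinsics and any distortion apply to the point x, -y, -z); pixel columns grow to the right and rows downward; lengths in mm; the calibration is good to about 2 mm. A picture is of the moment at which its call begins. There is no depth.
- ctrl.finish_job(): hands the job in, once; it reports no verdict.
The state is a dict: "time_s": time; "joints": joint angles; "dq": joint speeds; "tau": joint torques, N m; "eef_pos": TCP position; "ee_rot": TCP orientation; "force": force on the tool from outside, world axes, zero at the start; "wrist_torque": the same for the moment, N m; "grip_width": opening from 0.0 (shut) to 1.0 (fully open).
Only numpy, scipy, OpenCV 4.12 (cv2) and the standard library are available. Lean on these libraries where they do the work, as an engineer would, in place of code of your own. Each camera call takes 0.05 s, during which the arm holds its last target. There are 200 camera calls.

TASK

The layer of cartons on the small plywood pallet slab is half built: two of the four cartons of its pinwheel pattern are missing. Take the two cartons from the sloping rack and set them down flat in the two empty places, without dropping them, so that each carton's end meets its neighbour's long side with only a few millimetres between them and a square opening stays in the middle. Leave the two cartons already on the slab and the things lying around where they are.

Things in the scene. Friction and masses are not known exactly. Their poses are not given: they have to be found in the camera images.
- slab: Fixed plywood pallet slab on runners, 200 x 200 mm, top 30 mm above its origin (centre of underside, on the bench); z up, x and y along its edges. Pattern in its x, y (mm), cartons 110 x 50, gaps 3: carton_3 at (-26.5, -56.5) and carton_4 at (26.5, 56.5), long along x; place_1 at (56.5, -26.5) and place_2 at (-56.5, 26.5), long along y; the middle 63 x 63 stays open: room for a finger.
- place_1 (a point): Centre of the first empty place, on the slab's top; axes as the slab's. The carton lies there along the slab's y. Its inner (-x) side has finger room only in its +y half, at the open square, 26.5 mm off the carton's middle; carton_3's end is beside the -y half, and its +y end faces carton_4.
- place_2 (a point): Centre of the second empty place, on the slab's top; axes as the slab's. The carton lies there along the slab's y. Its inner (+x) side has finger room only in its -y half, at the open square, 26.5 mm off the carton's middle; carton_4's end is beside the +y half, and its -y end faces carton_3.
- rack: Fixed grey sheet-metal rack, 240 mm wide (its y); origin: centre of underside, on the bench; z up. Its flat top slopes 30 degrees, falling towards its +x (away from the robot, give or take 25 degrees), from 103 to 28 mm above the bench, 150 mm along the slope; a 15 mm lip on the low far edge holds two cartons side by side, 100 to 128 mm between centres, with nothing between or beside them.
- carton_1: Closed rigid cardboard carton, 110 x 50 x 45 mm (x, y, z), 0.2 to 0.42 kg, paper tape along the top. Origin: centre of its underside; x along its length, z out of its top. Lies on the rack tilted 30 degrees, x down the slope, low end against the lip. carton_1 and carton_2 may go in either place, either end first.
- carton_2: Same as carton_1, beside it on the rack.
- carton_3: Same carton, already in the layer, long along the slab's x; loose, stays where it is.
- carton_4: Same carton, already in the layer, long along the slab's x; loose, stays where it is.
- paste_tin: Bystander: upright closed tin, 70 mm across, 70 mm high, loose, beyond the work. Origin: centre of its underside.
- brush: Bystander: brush lying on the bench beside the work. Origin on its underside.
- angle_block: Bystander: L-shaped steel setting block lying on the bench, 90 x 80 x 20 mm. Origin on its underside.
Things that resemble listed ones, but are neither listed nor needed, are in the scene too. What is shaped like the carton_1 but orange or purple is not meant.

How it is judged:
By the outcome, as a careful person would: the job done as asked, in the order asked, and still so for the second after the job is handed in, with the robot touching nothing.
It also fails if it takes over 54 s, if anything falls off the work surface, if the arm or the gripper's body presses on something with over 40 N, if the wrist force passes 120 N, or if a joint passes its speed limit or range.

## Working session

There is one attempt and no reset: what is moved stays moved. The work goes in short steps, Python scripts to look and compute and a tool call to move; the robot and the scene stay as the last step left them, time stands still between calls to the robot, and variables do not carry over. Pictures are saved under pics/ and viewed, about 8 in all and at most 12, crops included, and the job is handed in when it is done.

Besides the shell and the picture viewer there is one more tool, called after ">>>" in YAML: its name, and indented under it one key for each argument. play_rows: Moves the arm, as the interface text tells. Its arguments: {"type":"object","properties":{"plan":{"type":"array"},"grip_force":{"type":"number"}},"required":["plan"]}

```bash
mkdir -p pics; ls; cat > h.py <<'E'
import numpy as np, cv2
from rig import sense, optics, ctrl
from scipy.spatial.transform import Rotation as R
def cap(n):
    c=optics.capture(n); return c
def proj(c,P):
    P=np.atleast_2d(np.array(P,float)); W=np.array(c["world_to_cam"])
    p=P@W[:3,:3].T+W[:3,3]
    return np.c_[c["fx"]*p[:,0]/-p[:,2]+c["cx"], c["fy"]*-p[:,1]/-p[:,2]+c["cy"]]
def ray(c,uv):
    W=np.array(c["world_to_cam"]); u,v=uv
    d=np.array([(u-c["cx"])/c["fx"],-(v-c["cy"])/c["fy"],-1.0])
    Rm=W[:3,:3]; o=-Rm.T@W[:3,3]; return o,Rm.T@d
def atz(c,uv,z):
    o,d=ray(c,uv); return o+d*(z-o[2])/d[2]
E
python3 - <<'E'
from h import *
import json
s=sense(); print({k:np.round(v,3).tolist() for k,v in s.items()})
import pickle
D={}
for n in ["top","side"]:
    c=cap(n); D[n]=c; print(n,{k:(np.round(v,3).tolist()) for k,v in c.items() if k!="img"})
    cv2.imwrite(f"pics/{n}0.png",cv2.resize(c["img"],(800,600),interpolation=cv2.INTER_CUBIC))
pickle.dump(D,open("d0.pkl","wb"))
E
```

```text
pics
{'time_s': 0.0, 'joints': [-1.356, 0.313, 1.498, 0.0, 1.331, -0.223], 'dq': [-0.001, 0.001, -0.0, 0.002, -0.001, -0.0], 'tau': [-0.002, -41.228, -25.974, -0.0, 0.004, 0.0], 'eef_pos': [222.51, -475.209, 230.733], 'ee_rot': [-0.001, 0.976, 0.217, 0.0], 'force': [0.11, -0.602, -0.078], 'wrist_torque': [0.019, -0.049, -0.051], 'grip_width': 0.998}
top {'fx': 404.405, 'fy': 404.405, 'cx': 280.766, 'cy': 209.262, 'world_to_cam': [[0.006, -1.0, 0.011, -7.982], [0.997, 0.007, 0.076, -561.769], [-0.076, 0.011, 0.997, -1176.068], [0.0, 0.0, 0.0, 1.0]]}
side {'fx': 423.605, 'fy': 423.605, 'cx': 284.82, 'cy': 208.9, 'world_to_cam': [[-0.912, -0.41, -0.018, 502.344], [0.273, -0.639, 0.719, -205.63], [-0.306, 0.651, 0.695, -967.183], [0.0, 0.0, 0.0, 1.0]]}
```

View pics/top0.png

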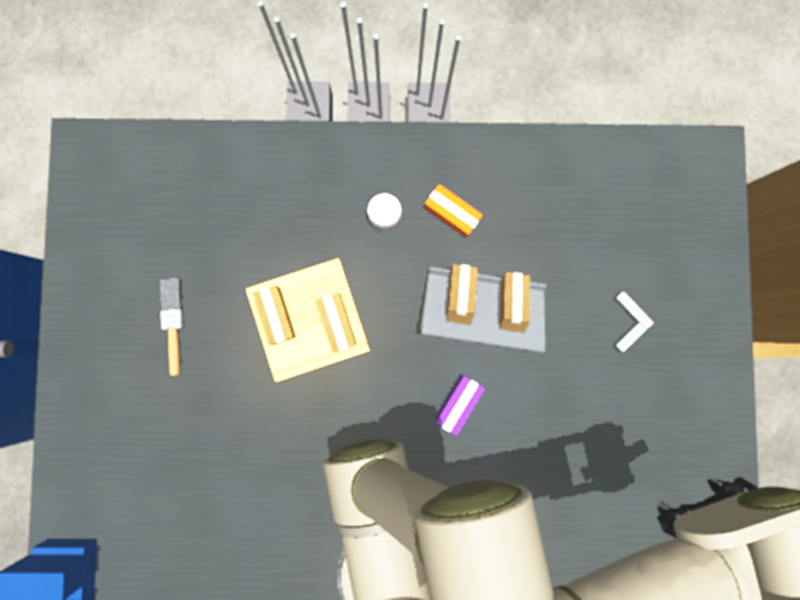

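View pics/side0.png

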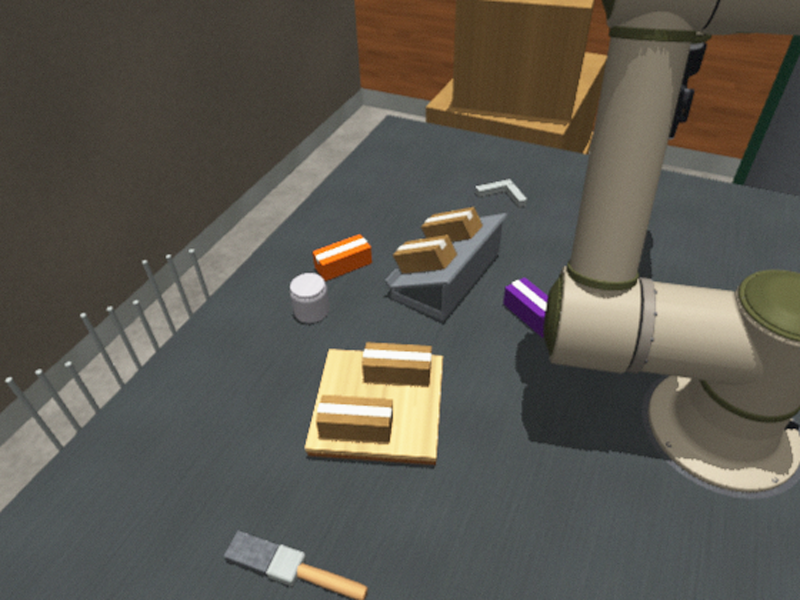

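The top view (800x600 scale) shows the slab around (308,320) with its two cartons at (272,315) and (336,322). The rack is at (485,308) with cartons at (463,290) and (516,300). The tin, brush, block and the orange and purple decoys stand clear. The side view agrees. Next I'll get coarse positions from the tape blobs.

```bash
python3 - <<'E'
from h import *
import pickle
D=pickle.load(open("d0.pkl","rb")); c=D["top"]; im=c["img"]
hsv=cv2.cvtColor(im,cv2.COLOR_BGR2HSV)
m=((hsv[...,1]<60)&(hsv[...,2]>200)).astype(np.uint8)
n,l,st,ce=cv2.connectedComponentsWithStats(m)
for i in range(1,n):
    if st[i,4]>40 and 150<ce[i][0]<400 and 160<ce[i][1]<320:
        r=cv2.minAreaRect(np.argwhere(l==i)[:,::-1].astype(np.float32)); print(ce[i].round(1),st[i,4],np.round(r[1],1),round(r[2],1),"z75",atz(c,ce[i],75).round(1),"z109",atz(c,ce[i],104).round(1))
# slab corners seen (800 scale) on z=30
for p in [(246,290),(340,259),(369,351),(276,382)]: print("slab",atz(c,np.array(p)*.7,30).round(1))
for p,z in [((430,268),28),((547,285),28),((545,352),103),((421,334),103)]: print("rack",atz(c,np.array(p)*.7,z).round(1))
a=im[175:275,165:265]; b=im[175:275,285:385]
cv2.imwrite("pics/crop.png",cv2.resize(np.hstack([a,b]),(800,400),interpolation=cv2.INTER_CUBIC))
E
```

```text
[215.1 224.1] 3518 [68.3 68.9] 71.6 z75 [514.7 180.7  75. ] z109 [513.6 176.3 104. ]
[324.1 202.2] 250 [ 7.1 35.2] 4.4 z75 [ 578.5 -126.6   75. ] z109 [ 575.8 -123.1  104. ]
[361.9 207.9] 247 [ 7.  35.1] 1.7 z75 [ 563.3 -234.    75. ] z109 [ 560.9 -227.8  104. ]
[337.6 222.1] 2021 [86.  41.4] 8.4 z75 [ 522.6 -164.8   75. ] z109 [ 521.2 -160.4  104. ]
[321.9 283.7] 286 [ 7.2 40.1] 31.3 z75 [ 350. -120.   75.] z109 [ 353.1 -116.7  104. ]
slab [577.4 314.4  30. ]
slab [643.1 122.4  30. ]
slab [454.1  60.6  30. ]
slab [390.3 248.7  30. ]
rack [626.  -63.8  28. ]
rack [ 592.3 -306.4   28. ]
rack [ 455.1 -280.9  103. ]
rack [488.2 -42.2 103. ]
```

View pics/crop.png

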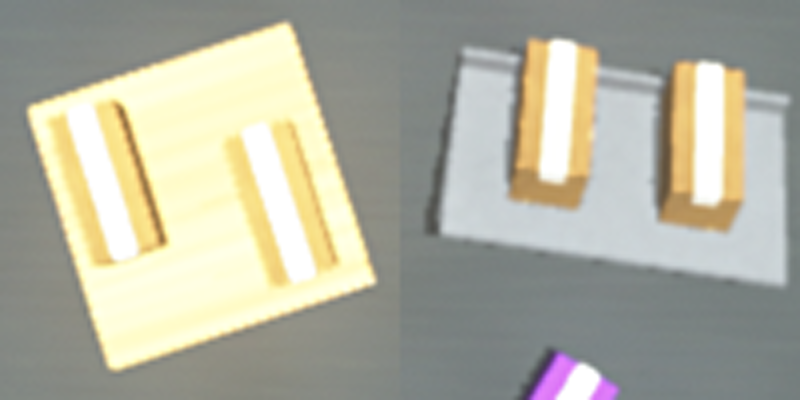

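Left half of the crop: the slab at a yaw of about 19°, with the top-right and bottom-left places empty. Right half: the rack at a yaw of about -8°, with both cartons against the lip. From the corners, the slab centre is about (516,186) with 200 mm sides, and the rack cartons are 107 mm apart, which matches the sizes given. Next I'll move above the rack for a close look.

>>> play_rows:
  plan:
    - [31,30,7,0,0,-0.058,1]
    - [31,30,7,0,0,-0.058,1]
    - [31,30,7,0,0,-0.058,1]
    - [31,30,7,0,0,-0.058,1]
    - [31,30,7,0,0,-0.058,1]

```text
time_s: 0.52
eef_pos: [368.9, -330.4, 261.7]
ee_rot: [-0.004, 0.998, 0.062, -0.001]
force: [0.6, -0.4, -0.1]
grip_width: 1.002
```

>>> play_rows:
  plan:
    - [31,30,7,0,0,-0.058,1]
    - [31,30,7,0,0,-0.058,1]
    - [31,30,7,0,0,-0.058,1]
    - [31,30,7,0,0,-0.058,1]
    - [31,30,7,0,0,-0.058,1]

```text
time_s: 0.93
eef_pos: [514.9, -185.1, 294.3]
ee_rot: [-0.005, 0.996, -0.09, -0.001]
force: [0.5, -1.3, -0.3]
grip_width: 1.006
```

>>> play_rows:
  plan:
    - [0,0,0,0,0,0,1]
    - [0,0,0,0,0,0,1]

```text
time_s: 1.1
eef_pos: [519.0, -179.3, 294.5]
ee_rot: [-0.005, 0.996, -0.088, -0.001]
force: [-2.0, -0.0, 0.1]
grip_width: 1.004
```

```bash
cat >> h.py <<'E'
def st():
    s=sense(); r=R.from_quat(np.roll(s["ee_rot"],-1)); M=r.as_matrix()
    print("t",round(s["time_s"],2),"tcp",np.round(s["eef_pos"],1),"z",M[:,2].round(3),"jawyaw",np.degrees(np.arctan2(M[1,1],M[0,1])).round(1),"F",np.round(s["force"],1),"j",np.round(s["joints"],2),"g",round(s["grip_width"],3)); return s,r
E
python3 - <<'E'
from h import *
import pickle
s,r=st(); c=cap("wrist"); pickle.dump((c,s),open("w1.pkl","wb"))
W=np.array(c["world_to_cam"]); o=-W[:3,:3].T@W[:3,3]
print(c["fx"],"cam",o.round(1),"view",(-W[2,:3]).round(3)); M=r.as_matrix()
print("cam in tool",(M.T@(o-s["eef_pos"])).round(1))
cv2.imwrite("pics/w1.png",cv2.resize(c["img"],(800,600),interpolation=cv2.INTER_CUBIC))
E
```

```text
t 1.1 tcp [ 519.  -179.3  294.5] z [-0.001  0.01  -1.   ] jawyaw -100.1 F [-2.  -0.   0.1] j [-0.55  0.33  1.31  0.01  1.51  1.2 ] g 1.004
292.9669224326402 cam [ 597.7 -194.8  438. ] view [-0.307  0.065 -0.949]
cam in tool [  79.9    0.  -143.6]
```

View pics/w1.png

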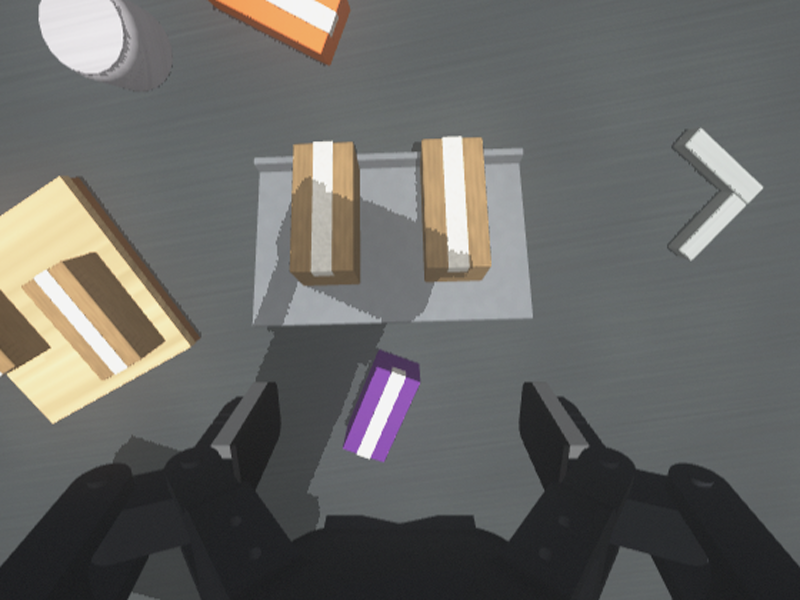

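The wrist view shows both cartons clearly on the rack. Carton A's top face has corners near (292,143), (354,143), (358,275) and (290,272). Carton B's are near (422,138), (482,138), (490,270) and (425,272). Next I'll fit their poses.

```bash
python3 - <<'E'
from h import *
import pickle
from scipy.optimize import least_squares
c,s=pickle.load(open("w1.pkl","rb"))
top=pickle.load(open("d0.pkl","rb"))["top"]
for p in [(253,325),(532,318)]: print("rack near",atz(c,np.array(p)*.7,103).round(1))
def model(p):
    T,psi=p[:3],p[3]; Rr=R.from_euler("ZY",[psi,np.radians(30)]).as_matrix()
    L=np.array([[55,25,0],[55,-25,0],[-55,-25,0],[-55,25,0]]); return T+L@Rr.T
for nm,px,tp,t0 in [("A",[(292,143),(354,143),(358,275),(290,272)],(324.1,202.2),(577,-124,95.5)),("B",[(422,138),(482,138),(490,270),(425,272)],(361.9,207.9),(562,-230,95.5))]:
    px=np.array(px)*.7
    f=lambda p:np.r_[(proj(c,model(p))-px).ravel(),(proj(top,p[:3])-np.array(tp)).ravel(),(p[2]-95.5)/3,(np.degrees(p[3])+8)/2]
    q=least_squares(f,[*t0,-.14]); p=q.x
    print(nm,p[:3].round(1),np.degrees(p[3]).round(1),"res",q.fun.round(1))
    Rr=R.from_euler("ZY",[p[3],np.radians(30)]).as_matrix()
    for a in(26.5,-26.5): print("  tcp grasp off",a,(p[:3]+Rr@[a,0,-37]).round(1),"z tool",(-Rr[:,2]).round(3),"hover80",(p[:3]+Rr@[a,0,43]).round(1))
E
```

```text
rack near [490.9 -43.9 103. ]
rack near [ 456.6 -280.5  103. ]
A [ 577.8 -126.    98.6] -7.8 res [ 1.3  1.4  0.2 -0.3 -2.  -2.3  0.3  1.4  0.8 -0.5  1.   0.1]
  tcp grasp off 26.5 [ 582.3 -126.6   53.3] z tool [-0.495  0.068 -0.866] hover80 [ 621.9 -132.1  122.6]
  tcp grasp off -26.5 [ 536.8 -120.4   79.8] z tool [-0.495  0.068 -0.866] hover80 [ 576.4 -125.8  149.1]
B [ 562.8 -229.    99.4] -8.8 res [-0.5  1.6  0.5  0.6  0.3 -0.7 -0.3 -1.3  0.1 -0.6  1.3 -0.4]
  tcp grasp off 26.5 [ 567.2 -229.6   54.1] z tool [-0.494  0.077 -0.866] hover80 [ 606.7 -235.8  123.3]
  tcp grasp off -26.5 [ 521.8 -222.6   80.6] z tool [-0.494  0.077 -0.866] hover80 [ 561.3 -228.7  149.8]
```

>>> play_rows:
  plan:
    - [21,10,-20,0.012,0.09,0.006,1]
    - [21,10,-20,0.012,0.09,0.006,1]
    - [21,10,-20,0.012,0.09,0.006,1]
    - [21,10,-20,0.012,0.09,0.006,1]
    - [21,10,-20,0.012,0.09,0.006,1]

```text
time_s: 1.57
eef_pos: [620.8, -135.2, 200.1]
ee_rot: [-0.012, 0.971, -0.077, -0.228]
force: [0.5, -0.2, 0.9]
grip_width: 0.996
```

>>> play_rows:
  plan:
    - [2,0,-25,0.01,0.06,0.004,1]
    - [0,0,-20,0,0,0,1]
    - [0,0,0,0,0,0,1]

```text
time_s: 1.82
eef_pos: [623.0, -135.9, 142.0]
ee_rot: [-0.017, 0.961, -0.073, -0.267]
force: [0.1, 0.2, -1.1]
grip_width: 1.0
```

```bash
cat >> h.py <<'E'
def goto(P,Mt):
    s,r=st(); d=np.array(P)-s["eef_pos"]; rv=(R.from_matrix(Mt)*r.inv()).as_rotvec()
    print("need shift",d.round(1),"turn",rv.round(3)); return s,r
def toolR(z,jaw):
    z=np.array(z)/np.linalg.norm(z); y=np.array([np.cos(np.radians(jaw)),np.sin(np.radians(jaw)),0]); y-=z*(y@z); y/=np.linalg.norm(y)
    return np.c_[np.cross(y,z),y,z]
E
python3 - <<'E'
from h import *
Mt=toolR([-.495,.068,-.866],-97.8)
goto([621.9,-132.1,122.6],Mt); goto([582.3,-126.6,53.3],Mt)
E
```

```text
t 1.82 tcp [ 623.  -135.9  142. ] z [-0.511  0.071 -0.856] jawyaw -98.6 F [ 0.1  0.2 -1.1] j [-0.35  1.    0.67 -0.12  2.    1.35] g 1.0
need shift [ -1.1   3.8 -19.4] turn [ 0.004 -0.02   0.013]
t 1.82 tcp [ 623.  -135.9  142. ] z [-0.511  0.071 -0.856] jawyaw -98.6 F [ 0.1  0.2 -1.1] j [-0.35  1.    0.67 -0.12  2.    1.35] g 1.0
need shift [-40.7   9.3 -88.7] turn [ 0.004 -0.02   0.013]
```

>>> play_rows:
  plan:
    - [-1,4,-19,0.004,-0.02,0.013,1]
    - [-10,1.4,-17.3,0,0,0,1]
    - [-10,1.4,-17.3,0,0,0,1]
    - [-8,1.1,-14,0,0,0,1]
    - [0,0,0,0,0,0,1]

```text
time_s: 2.23
eef_pos: [590.3, -134.2, 75.5]
ee_rot: [-0.019, 0.964, -0.069, -0.256]
force: [-0.3, 1.2, 0.2]
grip_width: 1.003
```

```bash
python3 - <<'E'
from h import *
import pickle
s,r=goto([582.3,-126.6,53.3],toolR([-.495,.068,-.866],-97.8))
c=cap("wrist"); pickle.dump((c,s),open("w2.pkl","wb"))
cv2.imwrite("pics/w2.png",cv2.resize(c["img"],(800,600),interpolation=cv2.INTER_CUBIC))
E
```

```text
t 2.23 tcp [ 590.3 -134.2   75.5] z [-0.492  0.072 -0.868] jawyaw -98.2 F [-0.3  1.2  0.2] j [-0.37  0.95  0.94 -0.11  1.76  1.35] g 1.003
need shift [ -8.    7.6 -22.2] turn [-0.001  0.003  0.006]
```

View pics/w2.png

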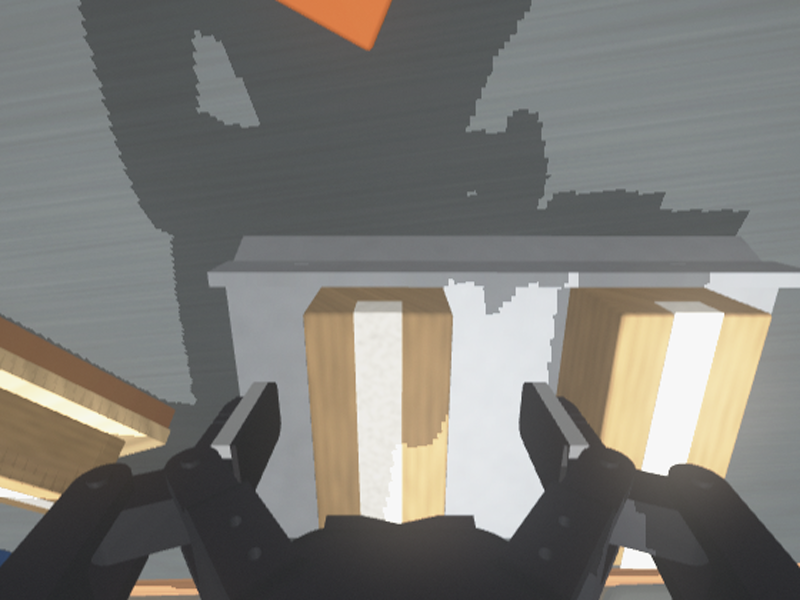

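The fingers straddle carton A. Its low top edge runs from (305,313) to (452,313), about 22 px left of the jaw centre at column 400, which agrees with the +7.6 mm still needed in y. I'll refine from this edge.

```bash
python3 - <<'E'
from h import *
import pickle
c,s=pickle.load(open("w2.pkl","rb"))
Rr=R.from_euler("ZY",[np.radians(-7.9),np.radians(30)]).as_matrix()
n=Rr[:,2]
for T in [np.array([577.8,-126,98.6])]:
    P=[]
    for uv in [(305,313),(452,313)]:
        o,d=ray(c,np.array(uv)*.7); P.append(o+d*(n@(T-o))/(n@d))
    P=np.array(P); print("width",np.linalg.norm(P[0]-P[1]).round(1),P.round(1))
    m=P.mean(0); T2=m-55*Rr[:,0]; print("T2",T2.round(1)); g=T2+Rr@[26.5,0,-37]
    print("grasp",g.round(1),"need",(g-s["eef_pos"]).round(1))
E
```

```text
width 48.6 [[ 629.5 -108.3   70.4]
 [ 622.8 -156.4   70.4]]
T2 [ 579.  -125.8   97.9]
grasp [ 583.4 -126.4   52.6] need [ -7.    7.7 -22.9]
```

>>> play_rows:
  plan:
    - [1,8,0,0,0.003,0.006,1]
    - [-4,0.6,-11,0,0,0,1]
    - [-5,0.6,-13,0,0,0,1]
    - [0,0,0,0,0,0,1]

```text
time_s: 2.62
eef_pos: [586.7, -127.0, 60.4]
ee_rot: [-0.017, 0.965, -0.067, -0.251]
force: [-0.3, 0.1, 0.5]
grip_width: 1.0
```

```bash
python3 - <<'E'
from h import *
goto([583.4,-126.4,52.6],toolR([-.495,.068,-.866],-97.8))
E
```

```text
t 2.62 tcp [ 586.7 -127.    60.4] z [-0.483  0.066 -0.873] jawyaw -97.9 F [-0.3  0.1  0.5] j [-0.36  0.95  0.98 -0.11  1.71  1.36] g 1.0
need shift [-3.3  0.6 -7.8] turn [0.003 0.014 0.002]
```

>>> play_rows:
  plan:
    - [-4,0.8,-10,0.003,0.014,0.002,1]
    - [0,0,0,0,0,0,1]
    - [-0.5,0,-1,0,0,0,0.4]
    - [0,0,0,0,0,0,-1]
    - [0,0,0,0,0,0,-1]
  grip_force: 80

```text
time_s: 3.03
eef_pos: [584.7, -126.5, 53.2]
ee_rot: [-0.017, 0.964, -0.065, -0.256]
force: [-0.1, 0.1, -0.6]
grip_width: 0.603
```

>>> play_rows:
  plan:
    - [0,0,0,0,0,0,-1]
    - [0,0,0,0,0,0,-1]
    - [0,0,0,0,0,0,-1]

```text
time_s: 3.28
eef_pos: [585.5, -126.6, 53.6]
ee_rot: [-0.016, 0.965, -0.065, -0.254]
force: [0.1, -0.6, -2.9]
grip_width: 0.575
```

```bash
python3 - <<'E'
from h import *
goto([583.4,-126.4,52.6],toolR([-.495,.068,-.866],-97.8))
E
```

```text
t 3.28 tcp [ 585.5 -126.6   53.6] z [-0.489  0.065 -0.87 ] jawyaw -97.7 F [ 0.1 -0.6 -2.9] j [-0.36  0.95  0.98 -0.11  1.71  1.36] g 0.575
need shift [-2.1  0.2 -1. ] turn [ 0.003  0.008 -0.001]
```

Grip width is 0.575 × 85 = 49 mm, so the carton is held. I'll lift straight up, level it, then swing to the slab.

>>> play_rows:
  plan:
    - [0,0,12,0,0,0,-1]
    - [0,0,25,0,0,0,-1]
    - [0,0,35,0,0,0,-1]
    - [0,0,35,-0.013,-0.09,0,-1]
    - [0,0,30,-0.013,-0.1,0,-1]

```text
time_s: 3.7
eef_pos: [582.4, -125.4, 187.0]
ee_rot: [-0.013, 0.983, -0.066, -0.168]
force: [0.6, -0.6, -2.2]
grip_width: 0.572
```

>>> play_rows:
  plan:
    - [0,0,30,-0.013,-0.1,0,-1]
    - [0,0,20,-0.013,-0.1,0,-1]
    - [-1,8,10,-0.013,-0.1,0.05,-1]
    - [-2,18,0,0,0,0.1,-1]
    - [-2,23,0,0,0,0.11,-1]

```text
time_s: 4.12
eef_pos: [576.2, -78.9, 264.0]
ee_rot: [0.004, 0.998, 0.064, -0.0]
force: [0.1, -0.5, -3.2]
grip_width: 0.578
```

>>> play_rows:
  plan:
    - [-1,24,0,0,0,0.12,-1]
    - [-1,24,0,0,0,0.12,-1]
    - [-1,24,0,0,0,0.12,-1]
    - [-1,24,0,0,0,0.12,-1]
    - [-1,24,0,0,0,0.12,-1]

```text
time_s: 4.53
eef_pos: [567.4, 45.8, 269.9]
ee_rot: [0.004, 0.93, 0.368, 0.002]
force: [-0.0, 0.3, -2.8]
grip_width: 0.572
```

```bash
python3 - <<'E'
from h import *
goto([569.6,204.9,220],toolR([0,0,-1],19))
E
```

```text
t 4.53 tcp [567.4  45.8 269.9] z [ 0.006 -0.006 -1.   ] jawyaw -46.8 F [-0.   0.3 -2.8] j [-0.12  0.39  1.3  -0.01  1.45  0.7 ] g 0.572
need shift [  2.2 159.1 -49.9] turn [0.002 0.009 1.149]
```

>>> play_rows:
  plan:
    - [0,16,-4,0,0.001,0.118,-1]
    - [0,16,-4,0,0.001,0.118,-1]
    - [0,16,-4,0,0.001,0.118,-1]
    - [0,16,-4,0,0.001,0.118,-1]
    - [0,16,-4,0,0.001,0.118,-1]

```text
time_s: 4.95
eef_pos: [564.4, 131.8, 254.0]
ee_rot: [0.002, 0.772, 0.635, 0.0]
force: [0.4, 0.8, -2.6]
grip_width: 0.573
```

>>> play_rows:
  plan:
    - [0,16,-4,0,0.001,0.115,-1]
    - [0,16,-4,0,0.001,0.115,-1]
    - [0,16,-4,0,0.001,0.115,-1]
    - [0,14,-4,0,0.001,0.115,-1]
    - [0,0,0,0,0,0,-1]

```text
time_s: 5.37
eef_pos: [561.1, 199.2, 239.6]
ee_rot: [-0.001, 0.594, 0.804, -0.002]
force: [-0.3, 0.7, -2.5]
grip_width: 0.578
```

```bash
python3 - <<'E'
from h import *
import pickle
s,r=goto([569.6,204.9,220],toolR([0,0,-1],19))
c=cap("wrist"); pickle.dump((c,s),open("w3.pkl","wb"))
cv2.imwrite("pics/w3.png",cv2.resize(c["img"],(800,600),interpolation=cv2.INTER_CUBIC))
E
```

```text
t 5.37 tcp [561.1 199.2 239.6] z [-0.004 -0.002 -1.   ] jawyaw 17.1 F [-0.3  0.7 -2.5] j [ 0.15  0.47  1.25 -0.    1.42 -0.15] g 0.578
need shift [  8.5   5.7 -19.6] turn [ 0.002 -0.004  0.033]
```

View pics/w3.png

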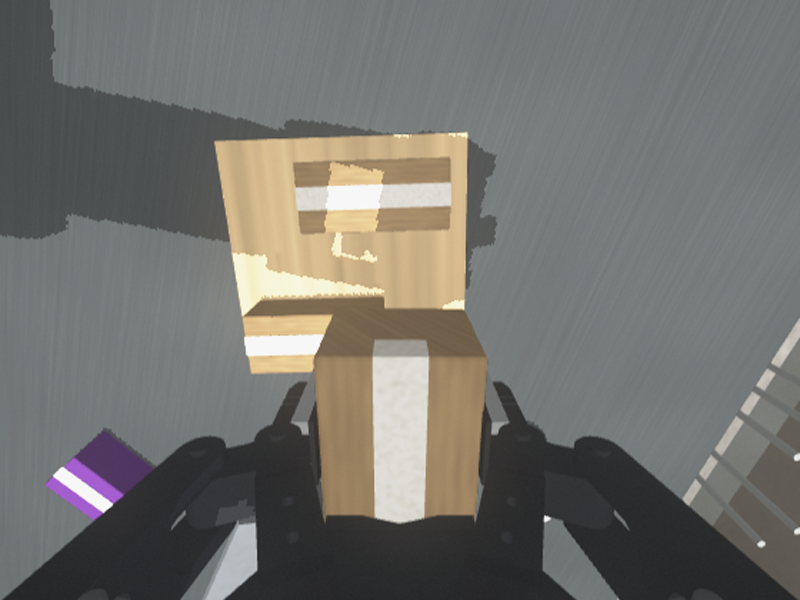

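The wrist view shows the held carton's +y end, with its top edge from (315,355) to (487,355). Carton_4 is at (375,195), carton_3 at (290,340), and the slab's far edge runs from (216,141) to (467,133). I'll enlarge a crop for the fit.

```bash
python3 - <<'E'
from h import *
import pickle
c,s=pickle.load(open("w3.pkl","rb"))
k=c["img"][88:268,145:355]
k=cv2.resize(k,None,fx=3.3,fy=3.3,interpolation=cv2.INTER_CUBIC)
k=cv2.convertScaleAbs(k,alpha=1.2)
cv2.imwrite("pics/w3c.png",k)
E
```

```text
(no output)
```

View pics/w3c.png

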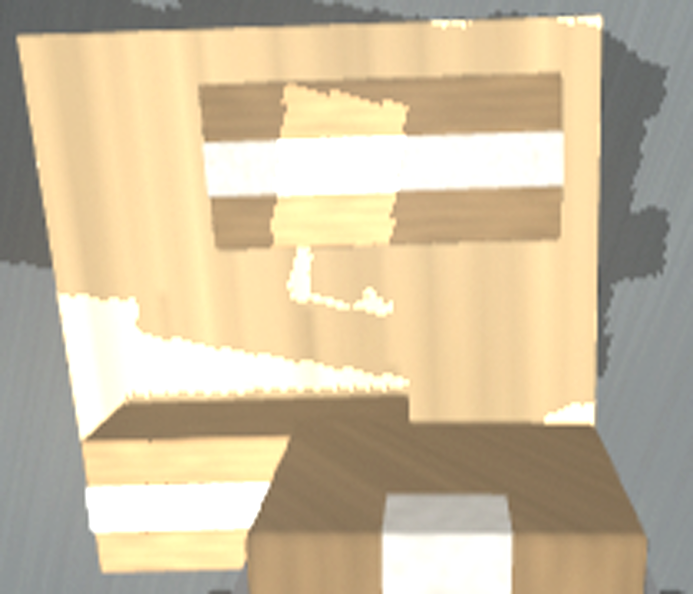

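The crop gives clear corners:
- **Slab:** (20,36), (602,15) and (595,425).
- **Carton_4 top:** (199,86), (562,72), (560,238) and (214,250).
- **Carton_3:** (125,403), (408,397), (87,440) and (103,572).
- **Held carton's end:** top (248,533) to (645,533), bottom (290,432) to (597,428).

Next I'll fit them.

```bash
cat > fit3.py <<'E'
from h import *
import pickle
from scipy.optimize import least_squares
c,s=pickle.load(open("w3.pkl","rb"))
u=lambda a:np.array(a,float)/3.3+[145,88]-.35
cs=lambda x,y,z:(x,y,z)
obs=[((-100,100,30),(20,36)),((100,100,30),(602,15)),
 ((-28.5,81.5,75),(199,86)),((81.5,81.5,75),(562,72)),((81.5,31.5,75),(560,238)),((-28.5,31.5,75),(214,250)),
 ((28.5,-31.5,30),(408,397)),((-81.5,-31.5,30),(125,403)),((-81.5,-31.5,75),(87,440)),((-81.5,-81.5,75),(103,572))]
L=np.array([o[0] for o in obs],float); px=u([o[1] for o in obs])
def W(p,L): return R.from_euler("z",p[2]).apply(L)+[p[0],p[1],0]
f=lambda p:(proj(c,W(p,L))-px).ravel()
q=least_squares(f,[516,186,.33],loss="soft_l1"); p=q.x
print("slab",p[:2].round(1),np.degrees(p[2]).round(2)); print((f(p).reshape(-1,2)).round(1).tolist())
for o in [(516.2,186.5,np.radians(19))]: print("ref res",f(o).reshape(-1,2).mean(0).round(1))
# held carton: corners of +y end, tool frame: x_t along slab +y
rM=R.from_quat(np.roll(s["ee_rot"],-1)); E=np.array(s["eef_pos"])
hp=u([(248,533),(645,533),(597,428),(290,432)])
def H(p): # p: x,y world of end centre(bottom), z bottom, yaw
    L=np.array([[-25,0,45],[25,0,45],[25,0,0],[-25,0,0]],float); return R.from_euler("z",p[3]).apply(L)+p[:3]
g=lambda p:np.r_[(proj(c,H(p))-hp).ravel()]
qh=least_squares(g,[E[0]-8,E[1]+28,E[2]-8,.3]); h=qh.x
print("held end",h[:3].round(1),np.degrees(h[3]).round(2),"res",g(h).round(1).tolist()); d=h[:3]-E
print("end in tool (x fwd,y jaw,z down)",(rM.inv().apply(d)).round(1))
np.save("slab.npy",p)
E
python3 fit3.py
```

```text
slab [518.8 188.1] 19.14
[[-1.1, 0.2], [0.2, -0.0], [-0.1, -0.2], [0.2, -0.0], [0.7, 0.3], [0.8, 0.2], [0.5, -1.4], [-0.4, -0.5], [-1.7, 0.5], [-0.1, 0.5]]
ref res [-2.7  0.7]
held end [553.3 225.  227.7] 17.55 res [-0.6, 2.0, -0.4, 1.4, -1.3, -1.9, 2.6, -2.6]
end in tool (x fwd,y jaw,z down) [27.   0.2 11.9]
```

```bash
cat >> fit3.py <<'E'
def H2(p): # tool-frame carton: centre offset x,jaw off y,bottom z, yaw, pitch ; in tool frame (x_t=slab y, y_t=slab x, z_t down)
    L=np.array([[28.5,-25,-45],[28.5,25,-45],[28.5,25,0],[28.5,-25,0]],float)+[p[0],0,p[2]]
    L=R.from_rotvec([0,p[4],0]).apply(L); L=R.from_rotvec([0,0,p[3]]).apply(L)+[0,p[1],0]
    return rM.apply(L)+E
for wz in (1,4):
    g2=lambda p:np.r_[(proj(c,H2(p))-hp).ravel(),p[0]/3,(p[2]-8)/wz*1.0,p[4]/np.radians(6)]
    q2=least_squares(g2,[0,0,8,0,0]); print("H2",q2.x[:3].round(1),np.degrees(q2.x[3:]).round(1),q2.fun.round(1).tolist())
E
python3 fit3.py|grep H2
python3 - <<'E'
from h import *
c=cap("side"); s,r=st()
p=proj(c,[s["eef_pos"]])[0]; print(p)
x0,y0=np.clip((p-[60,55]).astype(int),0,None)
import pickle; pickle.dump((c,s,x0,y0),open("s3.pkl","wb"))
cv2.imwrite("pics/s3.png",cv2.resize(c["img"][y0:y0+90,x0:x0+120],None,fx=6,fy=6,interpolation=cv2.INTER_CUBIC)); print(x0,y0)
E
```

```text
H2 [-1.6  0.2  8.5] [-0.3 -2.9] [-1.6, 0.3, 1.0, -0.3, -1.0, 0.4, 1.9, -0.4, -0.5, 0.5, -0.5]
H2 [-1.8  0.2  9.2] [-0.3 -2.7] [-1.3, 0.3, 0.6, -0.2, -1.2, 0.3, 2.1, -0.5, -0.6, 0.3, -0.4]
t 5.47 tcp [561.8 197.2 240.4] z [-0.002 -0.003 -1.   ] jawyaw 16.6 F [-0.1 -0.1 -3. ] j [ 0.14  0.47  1.25 -0.    1.42 -0.15] g 0.577
[237.11353975 211.51154183]
177 156
```

View pics/s3.png

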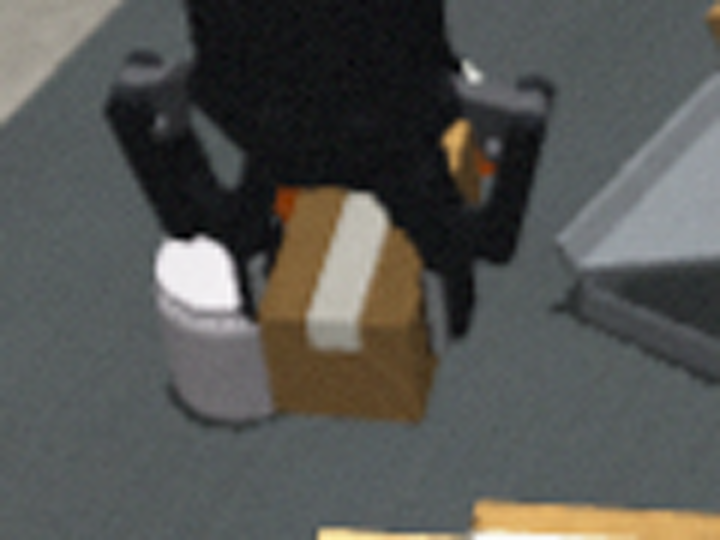

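The side crop shows the carton square between the jaws, but it doesn't give the tilt. I'll trust the wrist fit: slab at (518.8,188.1), yaw 19.1°. Next I'll move over place_1, low, and look again.

>>> play_rows:
  plan:
    - [4,5,-25,0,0,0.02,-1]
    - [4,5,-30,0,0,0.015,-1]
    - [3,3,-30,0,0,0.012,-1]
    - [0,0,-30,0,0,0,-1]
    - [0,0,-15,0,0,0,-1]

```text
time_s: 5.88
eef_pos: [575.5, 206.4, 114.0]
ee_rot: [0.005, 0.585, 0.811, 0.002]
force: [0.5, 0.1, -3.8]
grip_width: 0.573
```

```bash
python3 - <<'E'
from h import *
goto([571.2,208.0,95],toolR([0,0,-1],19.3))
E
```

```text
t 5.88 tcp [575.5 206.4 114. ] z [ 0.011 -0.003 -1.   ] jawyaw 18.4 F [ 0.5  0.1 -3.8] j [ 0.15  0.6   1.38 -0.    1.15 -0.16] g 0.573
need shift [ -4.3   1.6 -19. ] turn [0.003 0.011 0.015]
```

>>> play_rows:
  plan:
    - [-4,2,-9,0.003,0.011,0.015,-1]
    - [0,0,-4,0,0,0,-1]
    - [0,0,0,0,0,0,-1]

```text
time_s: 6.13
eef_pos: [570.2, 205.9, 98.4]
ee_rot: [-0.002, 0.581, 0.814, -0.002]
force: [1.0, -0.0, -3.4]
grip_width: 0.576
```

```bash
python3 - <<'E'
from h import *
import pickle
s,r=goto([571.2,208.0,95],toolR([0,0,-1],19.3))
c=cap("wrist"); pickle.dump((c,s),open("w4.pkl","wb"))
k=c["img"][60:270,130:410]
cv2.imwrite("pics/w4.png",cv2.convertScaleAbs(cv2.resize(k,None,fx=2.85,fy=2.85,interpolation=cv2.INTER_CUBIC),alpha=1.2))
E
```

```text
t 6.13 tcp [570.2 205.9  98.4] z [-0.006 -0.001 -1.   ] jawyaw 18.9 F [ 1.  -0.  -3.4] j [ 0.15  0.62  1.4   0.    1.13 -0.18] g 0.576
need shift [ 1.   2.1 -3.4] turn [ 0.001 -0.006  0.007]
```

View pics/w4.png

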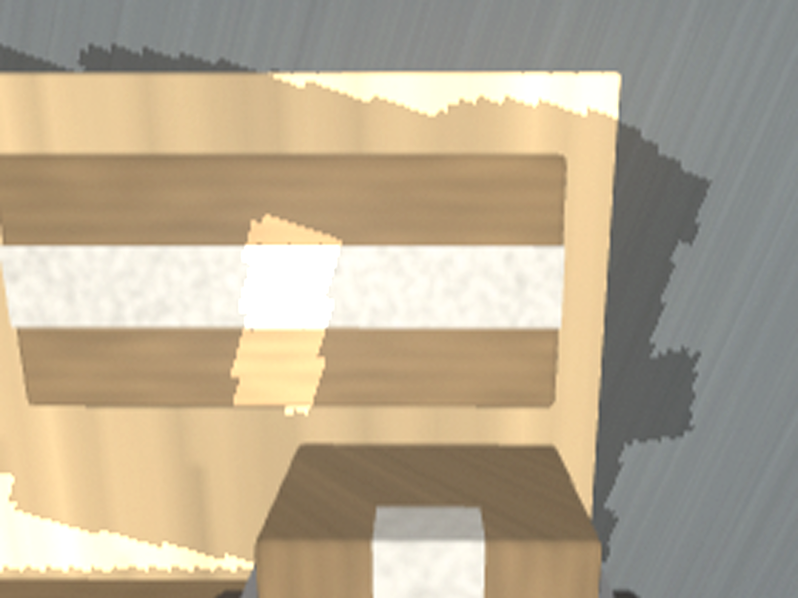

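Carton_4's near top edge runs from (30,405) to (555,403), and the held carton's lower end edge from (299,445) to (558,445). The slab's right corner is at (620,73). Next I'll refit from this closer view.

```bash
cat > fit4.py <<'E'
from h import *
import pickle
from scipy.optimize import least_squares
c,s=pickle.load(open("w4.pkl","rb"))
u=lambda a:np.array(a,float)/2.85+[130,60]-.3
obs=[((100,100,30),(620,73)),((81.5,81.5,75),(566,155)),((81.5,31.5,75),(555,403)),((-28.5,31.5,75),(30,405))]
L=np.array([o[0] for o in obs],float); px=u([o[1] for o in obs])
W=lambda p,L:R.from_euler("z",p[2]).apply(L)+[p[0],p[1],0]
f=lambda p:(proj(c,W(p,L))-px).ravel()
q=least_squares(f,[518,187,.33]); p=q.x
print("slab",p[:2].round(1),np.degrees(p[2]).round(2),f(p).round(1).tolist())
rM=R.from_quat(np.roll(s["ee_rot"],-1)); E=np.array(s["eef_pos"])
hp=u([(257,541),(600,540),(558,445),(299,445)])
def H2(p):
    L=np.array([[28.5,-25,-45],[28.5,25,-45],[28.5,25,0],[28.5,-25,0]],float)+[p[0],0,p[2]]
    L=R.from_rotvec([0,p[4],0]).apply(L); L=R.from_rotvec([0,0,p[3]]).apply(L)+[0,p[1],0]
    return rM.apply(L)+E
g2=lambda p:np.r_[(proj(c,H2(p))-hp).ravel(),p[0]/3,(p[2]-8)/2,p[4]/np.radians(6)]
h=least_squares(g2,[0,0,8,0,0]); print("H2",h.x[:3].round(1),np.degrees(h.x[3:]).round(1),h.fun.round(1).tolist())
C=H2(h.x); Ls=R.from_euler("z",-p[2]).apply(C-[p[0],p[1],0]); print("held end corners in slab frame\n",Ls.round(1))
e=Ls.mean(0); print("correction in slab: x",(56.5-e[0]).round(1),"y",(28.5-Ls[:,1].mean()).round(1))
d=R.from_euler("z",p[2]).apply([56.5-e[0],28.5-e[1],0]); print("world shift",d.round(1)," target tcp",(E+d).round(1))
E
python3 fit4.py
```

```text
slab [518.3 188.1] 19.03 [0.2, -0.5, 0.4, -0.7, -0.0, 1.2, -0.7, 0.4]
H2 [-1.   0.4 10.1] [-0.1 -1.1] [-0.7, -0.1, 0.9, 0.0, -0.7, -0.0, 0.4, 0.1, -0.3, 1.1, -0.2]
held end corners in slab frame
 [[ 30.4  28.1 133. ]
 [ 80.4  28.2 132.7]
 [ 80.1  27.3  87.7]
 [ 30.1  27.3  88. ]]
correction in slab: x 1.2 y 0.8
world shift [0.9 1.1 0. ]  target tcp [571.1 207.1  98.4]
```

>>> play_rows:
  plan:
    - [1,1.2,-6,0.001,-0.006,0.005,-1]
    - [0,0,-6,0,0,0,-1]
    - [0,0,0,0,0,0,-1]

```text
time_s: 6.43
eef_pos: [573.3, 207.2, 89.6]
ee_rot: [0.003, 0.58, 0.815, 0.003]
force: [0.1, -0.3, -3.2]
grip_width: 0.574
```

```bash
python3 - <<'E'
from h import *
goto([571.2,207.3,39],toolR([0,0,-1],19.1))
E
```

```text
t 6.43 tcp [573.3 207.2  89.6] z [ 0.007  0.001 -1.   ] jawyaw 19.2 F [ 0.1 -0.3 -3.2] j [ 0.15  0.63  1.4   0.    1.1  -0.18] g 0.574
need shift [ -2.1   0.1 -50.6] turn [-0.001  0.007 -0.001]
```

>>> play_rows:
  plan:
    - [-1.5,0,-6,0,0.004,0,-1]
    - [0,0,-8,0,0,0,-1]
    - [0,0,-8,0,0,0,-1]
    - [0,0,0,0,0,0,-1]

```text
time_s: 6.77
eef_pos: [572.1, 207.3, 66.5]
ee_rot: [0.002, 0.58, 0.815, 0.002]
force: [-0.3, 0.4, -3.8]
grip_width: 0.575
```

```bash
python3 - <<'E'
from h import *
goto([571.2,207.3,39],toolR([0,0,-1],19.1))
E
```

```text
t 6.77 tcp [572.1 207.3  66.5] z [ 0.005  0.002 -1.   ] jawyaw 19.2 F [-0.3  0.4 -3.8] j [ 0.15  0.66  1.42  0.    1.06 -0.18] g 0.575
need shift [ -0.9  -0.  -27.5] turn [-0.002  0.005 -0.001]
```

>>> play_rows:
  plan:
    - [-1,0,-8,0,0.005,0,-1]
    - [0,0,-7,0,0,0,-1]
    - [0,0,-5,0,0,0,-1]
    - [0,0,-2,0,0,0,-1]

```text
time_s: 7.1
eef_pos: [570.9, 207.4, 41.9]
ee_rot: [-0.001, 0.58, 0.815, 0.0]
force: [-0.9, -0.2, -2.8]
grip_width: 0.571
```

>>> play_rows:
  plan:
    - [0,0,-1.5,0,0,0,-1]
    - [0,0,-1.5,0,0,0,-1]

```text
time_s: 7.27
eef_pos: [570.8, 207.3, 39.8]
ee_rot: [-0.001, 0.579, 0.815, 0.0]
force: [-14.8, -4.4, 27.2]
grip_width: 0.573
```

```bash
python3 - <<'E'
from h import *
goto([571.2,207.3,39],toolR([0,0,-1],19.1))
E
```

```text
t 7.27 tcp [570.8 207.3  39.8] z [-0.002  0.001 -1.   ] jawyaw 19.2 F [-14.8  -4.4  27.2] j [ 0.15  0.69  1.44  0.    1.01 -0.18] g 0.573
need shift [ 0.4 -0.  -0.8] turn [-0.001 -0.002 -0.001]
```

Contact came at TCP z≈40, with the underside at about 30, so the carton is on the slab. I'll relax, release and rise.

>>> play_rows:
  plan:
    - [0,0,0.6,0,0,0,-1]
    - [0,0,0,0,0,0,0.4]
    - [0,0,0,0,0,0,0.7]
    - [0,0,0,0,0,0,0.9]
    - [0,0,0,0,0,0,0.9]

```text
time_s: 7.68
eef_pos: [572.5, 207.5, 42.8]
ee_rot: [0.001, 0.579, 0.815, 0.002]
force: [0.4, 0.0, -0.6]
grip_width: 0.949
```

>>> play_rows:
  plan:
    - [0,0,10,0,0,0,0.9]
    - [0,0,30,0,0,0,0.9]
    - [0,0,41,0,0,0,0.9]
    - [0,0,41,0,0,0,1]
    - [0,0,41,0,0,0,1]

```text
time_s: 8.1
eef_pos: [567.2, 206.5, 204.3]
ee_rot: [-0.005, 0.58, 0.815, -0.004]
force: [1.3, 0.7, 0.8]
grip_width: 1.002
```

```bash
python3 - <<'E'
from h import *
import pickle
s,r=st()
c=cap("wrist"); pickle.dump((c,s),open("w5.pkl","wb"))
cv2.imwrite("pics/w5.png",cv2.convertScaleAbs(cv2.resize(c["img"],(800,600),interpolation=cv2.INTER_CUBIC),alpha=1.1))
E
```

```text
t 8.1 tcp [567.2 206.5 204.3] z [-0.014 -0.001 -1.   ] jawyaw 19.2 F [1.3 0.7 0.8] j [ 0.15  0.51  1.27  0.    1.37 -0.18] g 1.002
```

View pics/w5.png

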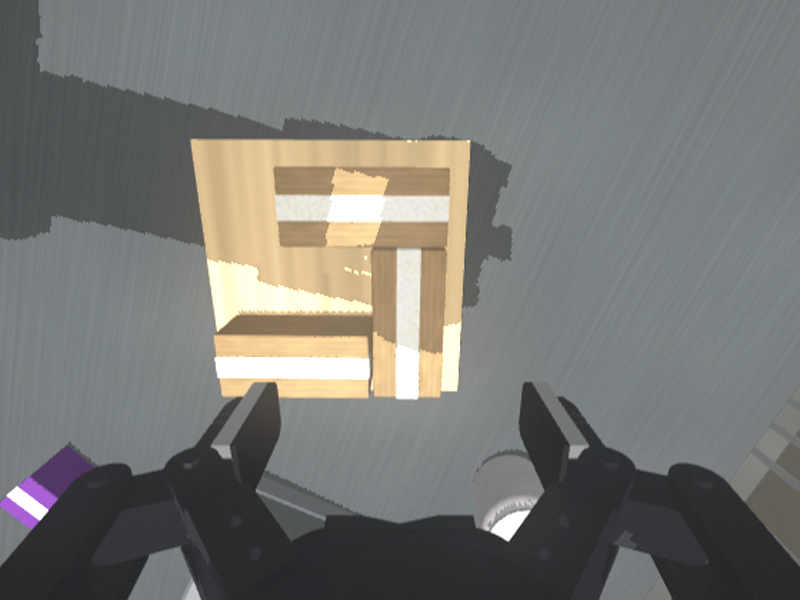

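The wrist view shows carton 1 lying flat in place_1. Its end is close to carton_4 at row 247, its side is close to carton_3 at column 371, and nothing else has moved. Next is carton 2.

>>> play_rows:
  plan:
    - [0,-15,20,0,0,-0.1,1]
    - [0,-26,20,0,0,-0.12,1]
    - [0,-26,15,0,0,-0.12,1]
    - [0,-26,5,0,0,-0.12,1]
    - [0,-26,0,0,0,-0.12,1]

```text
time_s: 8.57
eef_pos: [569.6, 88.5, 285.1]
ee_rot: [0.005, 0.793, 0.61, 0.006]
force: [1.1, -0.6, 0.2]
grip_width: 1.002
```

>>> play_rows:
  plan:
    - [0,-26,0,0,0,-0.12,1]
    - [0,-26,0,0,0,-0.12,1]
    - [0,-26,0,0,0,-0.12,1]
    - [0,-26,0,0,0,-0.12,1]
    - [0,-26,0,0,0,-0.12,1]

```text
time_s: 8.98
eef_pos: [568.7, -47.7, 289.9]
ee_rot: [0.009, 0.942, 0.336, 0.007]
force: [0.0, 0.5, 0.5]
grip_width: 1.001
```

>>> play_rows:
  plan:
    - [0,-26,0,0,0,-0.12,1]
    - [0,-26,0,0,0,-0.12,1]
    - [0,-26,0,0,0,-0.12,1]
    - [0,-26,0,0,0,-0.12,1]
    - [0,-26,0,0,0,-0.12,1]

```text
time_s: 9.4
eef_pos: [567.3, -184.2, 293.4]
ee_rot: [0.012, 0.999, 0.031, 0.005]
force: [0.6, -0.3, 0.3]
grip_width: 1.001
```

```bash
python3 - <<'E'
from h import *
goto([561.3,-228.7,149],toolR([-.495,.07,-.866],-98))
E
```

```text
t 9.4 tcp [ 567.3 -184.2  293.4] z [ 0.012 -0.024 -1.   ] jawyaw -86.5 F [ 0.6 -0.3  0.3] j [-0.5   0.43  1.17 -0.02  1.52  1.01] g 1.001
need shift [  -6.   -44.5 -144.4] turn [ 0.045  0.533 -0.202]
```

>>> play_rows:
  plan:
    - [0,-9,-18,0.007,0.09,-0.034,1]
    - [0,-9,-18,0.007,0.09,-0.034,1]
    - [0,-9,-18,0.007,0.09,-0.034,1]
    - [0,-9,-18,0.007,0.09,-0.034,1]
    - [0,-9,-18,0.007,0.09,-0.034,1]

```text
time_s: 9.82
eef_pos: [566.1, -236.3, 211.0]
ee_rot: [-0.006, 0.974, -0.062, -0.219]
force: [0.4, 0.8, 0.7]
grip_width: 1.002
```

>>> play_rows:
  plan:
    - [0,-2,-25,0.007,0.07,-0.03,1]
    - [0,0,0,0,0,0,1]

```text
time_s: 9.98
eef_pos: [565.4, -239.5, 179.4]
ee_rot: [-0.013, 0.962, -0.078, -0.26]
force: [-2.1, 0.4, -2.4]
grip_width: 0.999
```

```bash
python3 - <<'E'
from h import *
goto([561.3,-228.7,149],toolR([-.495,.07,-.866],-98))
E
```

```text
t 9.98 tcp [ 565.4 -239.5  179.4] z [-0.498  0.065 -0.865] jawyaw -99.0 F [-2.1  0.4 -2.4] j [-0.51  0.88  0.8  -0.2   1.95  1.19] g 0.999
need shift [ -4.1  10.8 -30.4] turn [ 0.016 -0.005  0.017]
```

>>> play_rows:
  plan:
    - [-3,8,-15,0.01,0,0.012,1]
    - [-1,4,-15,0.004,0,0.005,1]
    - [-9,1.3,-15,0,0,0,1]
    - [-9,1.3,-15,0,0,0,1]
    - [0,0,0,0,0,0,1]

```text
time_s: 10.4
eef_pos: [544.4, -224.3, 123.1]
ee_rot: [-0.016, 0.965, -0.066, -0.252]
force: [-0.5, -0.1, -0.7]
grip_width: 0.994
```

```bash
python3 - <<'E'
from h import *
import pickle
s,r=goto([521.8,-222.6,80],toolR([-.495,.07,-.866],-98))
c=cap("wrist"); pickle.dump((c,s),open("w6.pkl","wb"))
# predicted top face corners of B
T=np.array([562.8,-229,98.9])
for yaw in(-8,):
  Rr=R.from_euler("ZY",np.radians([yaw,30])).as_matrix()
  print("pred far-end top corners px",proj(c,[T+Rr@[55,25,0],T+Rr@[55,-25,0]]).round(1).tolist())
im=c["img"]; hsv=cv2.cvtColor(im,cv2.COLOR_BGR2HSV)
m=((hsv[...,0]>8)&(hsv[...,0]<28)&(hsv[...,1]>80)).astype(np.uint8)
n,l,stt,ce=cv2.connectedComponentsWithStats(m)
for i in range(1,n):
    if stt[i,4]>300: print(stt[i].tolist(),ce[i].round(0))
E
```

```text
t 10.4 tcp [ 544.4 -224.3  123.1] z [-0.485  0.063 -0.872] jawyaw -97.7 F [-0.5 -0.1 -0.7] j [-0.51  0.85  1.   -0.19  1.77  1.2 ] g 0.994
need shift [-22.6   1.7 -43.1] turn [ 0.005  0.012 -0.005]
pred far-end top corners px [[234.4, 107.4], [334.0, 107.8]]
[237, 104, 34, 190, 5338] [254. 192.]
[298, 105, 37, 189, 5586] [314. 196.]
[0, 215, 40, 53, 1121] [ 14. 241.]
[533, 354, 27, 34, 618] [549. 369.]
[95, 387, 37, 21, 494] [113. 397.]
```

The prediction matches the image to within about 1.5 mm. I'll descend and grip.

>>> play_rows:
  plan:
    - [-7,0,-14,0.004,0.01,-0.004,1]
    - [-7,0.3,-13,0,0,0,1]
    - [-7,0.3,-13,0,0,0,1]
    - [-2,0,-5,0,0,0,1]
    - [0,0,0,0,0,0,1]

```text
time_s: 10.87
eef_pos: [527.2, -225.9, 90.9]
ee_rot: [-0.013, 0.967, -0.067, -0.245]
force: [0.2, 0.0, 0.5]
grip_width: 0.999
```

```bash
python3 - <<'E'
from h import *
goto([523,-223.6,79.5],toolR([-.495,.07,-.866],-98))
E
```

```text
t 10.87 tcp [ 527.2 -225.9   90.9] z [-0.473  0.058 -0.879] jawyaw -97.8 F [0.2 0.  0.5] j [-0.52  0.83  1.11 -0.19  1.66  1.21] g 0.999
need shift [ -4.2   2.3 -11.4] turn [ 0.012  0.026 -0.003]
```

>>> play_rows:
  plan:
    - [-3,2.5,-10,0.012,0.026,-0.003,1]
    - [-1.5,0.5,-3.5,0,0,0,1]
    - [0,0,0,0,0,0,0.4]
    - [0,0,0,0,0,0,-1]
    - [0,0,0,0,0,0,-1]

```text
time_s: 11.28
eef_pos: [525.2, -223.4, 80.5]
ee_rot: [-0.017, 0.964, -0.067, -0.256]
force: [-0.1, 1.6, 0.8]
grip_width: 0.603
```

>>> play_rows:
  plan:
    - [0,0,0,0,0,0,-1]
    - [0,0,0,0,0,0,-1]
    - [0,0,0,0,0,0,-1]
  grip_force: 80

```text
time_s: 11.53
eef_pos: [525.7, -223.5, 80.8]
ee_rot: [-0.017, 0.964, -0.067, -0.255]
force: [-0.6, -0.5, -0.6]
grip_width: 0.573
```

```bash
python3 - <<'E'
from h import *
goto([523,-223.6,79.5],toolR([-.495,.07,-.866],-98))
E
```

```text
t 11.53 tcp [ 525.7 -223.5   80.8] z [-0.49   0.067 -0.869] jawyaw -97.9 F [-0.6 -0.5 -0.6] j [-0.52  0.85  1.11 -0.19  1.67  1.22] g 0.573
need shift [-2.7 -0.1 -1.3] turn [ 0.003  0.006 -0.001]
```

Gripped at 49 mm. Lifting, levelling and swinging over.

>>> play_rows:
  plan:
    - [0,0,12,0,0,0,-1]
    - [0,0,25,0,0,0,-1]
    - [0,0,35,0,0,0,-1]
    - [0,0,35,-0.013,-0.09,0,-1]
    - [0,0,30,-0.013,-0.1,0,-1]

```text
time_s: 11.95
eef_pos: [523.1, -221.2, 214.7]
ee_rot: [-0.015, 0.983, -0.066, -0.169]
force: [0.4, -0.6, -3.4]
grip_width: 0.568
```

>>> play_rows:
  plan:
    - [0,0,25,-0.013,-0.1,0,-1]
    - [0,0,15,-0.013,-0.1,0,-1]
    - [-1,8,5,-0.013,-0.1,0.05,-1]
    - [-2,18,0,0,0,0.1,-1]
    - [-3,23,0,0,0,0.11,-1]

```text
time_s: 12.37
eef_pos: [515.9, -174.4, 275.5]
ee_rot: [0.003, 0.998, 0.064, -0.002]
force: [-0.3, 0.6, -2.8]
grip_width: 0.571
```

>>> play_rows:
  plan:
    - [-4,25,0,0,0,0.12,-1]
    - [-4,25,0,0,0,0.12,-1]
    - [-4,25,0,0,0,0.12,-1]
    - [-4,25,0,0,0,0.12,-1]
    - [-4,25,0,0,0,0.12,-1]

```text
time_s: 12.78
eef_pos: [491.5, -44.4, 280.0]
ee_rot: [0.004, 0.93, 0.368, -0.0]
force: [-0.7, 0.1, -2.6]
grip_width: 0.572
```

>>> play_rows:
  plan:
    - [-4,25,0,0,0,0.12,-1]
    - [-4,25,0,0,0,0.12,-1]
    - [-4,25,0,0,0,0.12,-1]
    - [-4,25,0,0,0,0.12,-1]
    - [-4,25,0,0,0,0.12,-1]

```text
time_s: 13.2
eef_pos: [467.0, 86.7, 283.7]
ee_rot: [0.005, 0.772, 0.636, 0.0]
force: [-0.5, -0.2, -2.5]
grip_width: 0.574
```

```bash
python3 - <<'E'
from h import *
goto([464.7,170.6,220],toolR([0,0,-1],19.05))
E
```

```text
t 13.2 tcp [467.   86.7 283.7] z [ 0.006 -0.006 -1.   ] jawyaw -11.0 F [-0.5 -0.2 -2.5] j [-0.06  0.16  1.55 -0.01  1.42  0.13] g 0.574
need shift [ -2.3  83.9 -63.7] turn [0.005 0.008 0.525]
```

>>> play_rows:
  plan:
    - [0,17,-15,0.001,0.002,0.105,-1]
    - [0,17,-20,0.001,0.002,0.105,-1]
    - [0,17,-20,0.001,0.002,0.105,-1]
    - [-1,17,-20,0.001,0.001,0.105,-1]
    - [-1,14,-20,0.001,0.001,0.1,-1]

```text
time_s: 13.62
eef_pos: [463.4, 174.9, 193.6]
ee_rot: [0.003, 0.569, 0.822, 0.004]
force: [-0.2, 0.2, -2.9]
grip_width: 0.573
```

>>> play_rows:
  plan:
    - [0,0,-20,0,0,0,-1]
    - [0,0,-20,0,0,0,-1]
    - [0,0,-10,0,0,0,-1]
    - [0,0,0,0,0,0,-1]

```text
time_s: 13.95
eef_pos: [459.8, 177.6, 140.3]
ee_rot: [0.001, 0.564, 0.826, 0.002]
force: [0.9, -0.4, -3.4]
grip_width: 0.571
```

```bash
python3 - <<'E'
from h import *
goto([464.7,170.6,110],toolR([0,0,-1],19.05))
E
```

```text
t 13.95 tcp [459.8 177.6 140.3] z [ 0.004  0.002 -1.   ] jawyaw 21.4 F [ 0.9 -0.4 -3.4] j [ 0.13  0.34  1.72  0.    1.08 -0.24] g 0.571
need shift [  4.9  -7.  -30.3] turn [-0.002  0.004 -0.04 ]
```

>>> play_rows:
  plan:
    - [3,-4,-10,-0.001,0.002,-0.03,-1]
    - [2,-3,-10,0,0,-0.01,-1]
    - [0,0,-4,0,0,0,-1]
    - [0,0,0,0,0,0,-1]

```text
time_s: 14.28
eef_pos: [466.1, 169.5, 116.8]
ee_rot: [0.002, 0.582, 0.813, 0.002]
force: [-0.2, -0.2, -4.0]
grip_width: 0.574
```

```bash
python3 - <<'E'
from h import *
import pickle
s,r=goto([464.7,170.6,100],toolR([0,0,-1],19.05))
c=cap("wrist"); pickle.dump((c,s),open("w7.pkl","wb"))
cv2.imwrite("pics/w7.png",cv2.convertScaleAbs(cv2.resize(c["img"],(800,600),interpolation=cv2.INTER_CUBIC),alpha=1.2))
E
```

```text
t 14.28 tcp [466.1 169.5 116.8] z [ 0.004  0.001 -1.   ] jawyaw 18.8 F [-0.2 -0.2 -4. ] j [ 0.11  0.37  1.74  0.    1.03 -0.22] g 0.574
need shift [ -1.4   1.1 -16.8] turn [-0.001  0.004  0.004]
```

View pics/w7.png

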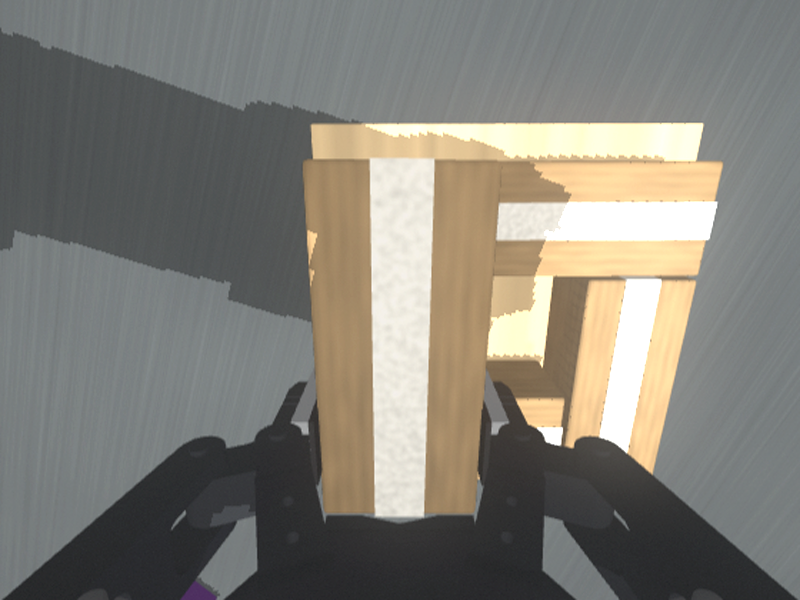

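The held carton's far top edge runs from (303,161) to (500,161), with side lines reaching (325,515) and (475,515). The slab's far edge runs from (312,124) to (703,124), carton_4's right corners are at (722,163) and (699,276), and carton_1's end corner is at (695,279). Next I'll fit the in-hand offset and the correction.

```bash
cat > fit7.py <<'E'
from h import *
import pickle
from scipy.optimize import least_squares
c,s=pickle.load(open("w7.pkl","rb"))
u=lambda a:np.array(a,float)*.7-.15
obs=[((-100,100,30),(312,124)),((100,100,30),(703,124)),((81.5,81.5,75),(722,163)),((81.5,31.5,75),(699,276))]
L=np.array([o[0] for o in obs],float); px=u([o[1] for o in obs])
W=lambda p,L:R.from_euler("z",p[2]).apply(L)+[p[0],p[1],0]
f=lambda p:(proj(c,W(p,L))-px)[1:].ravel() if 0 else (proj(c,W(p,L))-px).ravel()
q=least_squares(f,[518,187,.33],loss="soft_l1"); p=q.x
print("slab",p[:2].round(1),np.degrees(p[2]).round(2),f(p).round(1).tolist())
W0=lambda L,p:R.from_euler("z",-p[2]).apply(L-[p[0],p[1],0])
print("carton_1 +y end right corner in slab:",W0(atz(c,u((695,279)),75),p).round(1))
rM=R.from_quat(np.roll(s["ee_rot"],-1)); E=np.array(s["eef_pos"])
def H(p,L):
    L=np.array(L,float)+[25+p[0],0,p[2]]
    L=R.from_rotvec([0,p[4],0]).apply(L); return rM.apply(R.from_rotvec([0,0,p[3]]).apply(L)+[0,p[1],0])+E
def g(p):
    e=proj(c,H(p,[[55,-25,-45],[55,25,-45]]))-u([(303,161),(500,161)])
    o=[]
    for sy,col in((-25,325),(25,475)):
        a,b=proj(c,H(p,[[55,sy,-45],[-20,sy,-45]])); row=515*.7-.15
        o.append(a[0]+(b[0]-a[0])*(row-a[1])/(b[1]-a[1])-col*.7+.15)
    return np.r_[e.ravel(),o,p[0]/3,(p[2]-10.5)/1.5,p[4]/np.radians(3)]
h=least_squares(g,[0,0,10,0,0]); print("H",h.x[:3].round(1),np.degrees(h.x[3:]).round(1),h.fun.round(1).tolist())
for ps in (p,np.array([518.3,188.1,np.radians(19.03)])):
    C=H(h.x,[[0,0,0],[55,0,0],[-55,0,0],[-55,25,0]]); S=W0(C,ps); print("held centre,+end,-end in slab",S.round(1).tolist())
    d=R.from_euler("z",ps[2]).apply([-56.5-S[0,0],26.5-S[0,1],0]); print("target tcp",(E+d).round(1))
E
python3 fit7.py
```

```text
slab [518.7 187.7] 18.88 [-0.7, 0.2, 0.3, 0.2, 1.5, -0.8, -0.8, 0.6]
carton_1 +y end right corner in slab: [80.4 30.5 75. ]
H [ 0.7  0.3 11.7] [ 0.1 -1.1] [-0.2, -0.2, 0.1, 0.2, -0.3, 0.4, 0.2, 0.8, -0.4]
held centre,+end,-end in slab [[-55.2, 25.3, 104.6], [-55.0, 80.3, 103.5], [-55.4, -29.7, 105.6], [-30.4, -29.8, 105.7]]
target tcp [464.5 170.2 116.8]
held centre,+end,-end in slab [[-54.9, 24.9, 104.6], [-54.6, 79.9, 103.5], [-55.2, -30.1, 105.6], [-30.2, -30.2, 105.7]]
target tcp [464.  170.5 116.8]
```

>>> play_rows:
  plan:
    - [-2,1,-8,0,0.003,0.003,-1]
    - [0,0,-8,0,0,0,-1]
    - [0,0,-4,0,0,0,-1]
    - [0,0,0,0,0,0,-1]

```text
time_s: 14.67
eef_pos: [464.6, 170.6, 96.3]
ee_rot: [0.001, 0.581, 0.814, 0.002]
force: [0.6, 0.4, -3.1]
grip_width: 0.573
```

```bash
python3 - <<'E'
from h import *
goto([463.7,170.6,41],toolR([0,0,-1],18.95))
E
```

```text
t 14.67 tcp [464.6 170.6  96.3] z [ 0.004  0.001 -1.   ] jawyaw 19.0 F [ 0.6  0.4 -3.1] j [ 0.11  0.4   1.76  0.    0.98 -0.22] g 0.573
need shift [ -0.9  -0.  -55.3] turn [-0.001  0.004 -0.001]
```

>>> play_rows:
  plan:
    - [-0.8,0,-8,0,0.003,0,-1]
    - [0,0,-8,0,0,0,-1]
    - [0,0,-8,0,0,0,-1]
    - [0,0,0,0,0,0,-1]

```text
time_s: 15.0
eef_pos: [463.6, 170.8, 69.8]
ee_rot: [-0.0, 0.581, 0.814, 0.001]
force: [-0.4, 0.6, -3.8]
grip_width: 0.571
```

```bash
python3 - <<'E'
from h import *
goto([463.7,170.6,41],toolR([0,0,-1],18.95))
E
```

```text
t 15.0 tcp [463.6 170.8  69.8] z [ 0.     0.001 -1.   ] jawyaw 19.0 F [-0.4  0.6 -3.8] j [ 0.11  0.44  1.78  0.    0.92 -0.22] g 0.571
need shift [  0.1  -0.2 -28.8] turn [-0.001  0.    -0.001]
```

>>> play_rows:
  plan:
    - [0,0,-8,0,0,0,-1]
    - [0,0,-8,0,0,0,-1]
    - [0,0,-5,0,0,0,-1]
    - [0,0,-2,0,0,0,-1]

```text
time_s: 15.33
eef_pos: [463.8, 170.8, 44.3]
ee_rot: [-0.0, 0.581, 0.814, 0.001]
force: [-0.2, -0.6, -2.5]
grip_width: 0.575
```

>>> play_rows:
  plan:
    - [0,0,-1.5,0,0,0,-1]
    - [0,0,-1,0,0,0,-1]

```text
time_s: 15.5
eef_pos: [463.6, 170.8, 41.1]
ee_rot: [-0.0, 0.581, 0.814, 0.0]
force: [-0.2, -2.0, 0.2]
grip_width: 0.571
```

```bash
python3 - <<'E'
from h import *
goto([463.7,170.6,41],toolR([0,0,-1],18.95))
E
```

```text
t 15.5 tcp [463.6 170.8  41.1] z [-0.     0.001 -1.   ] jawyaw 19.0 F [-0.2 -2.   0.2] j [ 0.11  0.49  1.8   0.    0.85 -0.22] g 0.571
need shift [ 0.1 -0.2 -0.1] turn [-0.001 -0.    -0.001]
```

Contact is beginning. One more small step down before releasing.

>>> play_rows:
  plan:
    - [0,0,-0.8,0,0,0,-1]
    - [0,0,-0.5,0,0,0,-1]

```text
time_s: 15.67
eef_pos: [463.8, 170.7, 41.0]
ee_rot: [-0.0, 0.58, 0.814, 0.0]
force: [-2.0, -1.1, 0.8]
grip_width: 0.573
```

>>> play_rows:
  plan:
    - [0,0,-1,0,0,0,-1]
    - [0,0,-1.2,0,0,0,-1]

```text
time_s: 15.83
eef_pos: [463.8, 170.7, 40.9]
ee_rot: [-0.0, 0.58, 0.814, 0.0]
force: [-8.2, -2.9, 16.4]
grip_width: 0.574
```

>>> play_rows:
  plan:
    - [0,0,0.2,0,0,0,-1]
    - [0,0,0,0,0,0,0.4]
    - [0,0,0,0,0,0,0.7]
    - [0,0,0,0,0,0,0.9]
    - [0,0,0,0,0,0,0.9]

```text
time_s: 16.25
eef_pos: [465.4, 171.0, 42.8]
ee_rot: [0.002, 0.58, 0.814, 0.002]
force: [-0.6, 0.5, 0.8]
grip_width: 0.951
```

>>> play_rows:
  plan:
    - [0,0,10,0,0,0,0.9]
    - [0,0,30,0,0,0,0.9]
    - [0,0,41,0,0,0,0.9]
    - [0,0,41,0,0,0,1]
    - [0,0,41,0,0,0,1]

```text
time_s: 16.67
eef_pos: [460.1, 170.2, 205.8]
ee_rot: [-0.004, 0.581, 0.814, -0.003]
force: [0.7, 0.6, 0.3]
grip_width: 1.002
```

>>> play_rows:
  plan:
    - [6,-15,25,0,0,0,1]
    - [10,-15,25,0,0,0,1]
    - [10,-15,20,0,0,0,1]
    - [5,0,0,0,0,0,1]
    - [0,0,0,0,0,0,1]

```text
time_s: 17.08
eef_pos: [492.6, 124.1, 293.0]
ee_rot: [0.003, 0.58, 0.815, 0.003]
force: [0.2, 0.9, -0.6]
grip_width: 1.0
```

```bash
python3 - <<'E'
from h import *
import pickle
s,r=st()
c=cap("wrist"); pickle.dump((c,s),open("w8.pkl","wb"))
ps=[518.4,188,np.radians(19.0)]
q=proj(c,R.from_euler("z",ps[2]).apply([[-100,-100,30],[100,-100,30],[100,100,30],[-100,100,30]])+[ps[0],ps[1],0]); print(q.round(0).tolist())
x0,y0=np.clip(np.floor(q.min(0)-8),0,None).astype(int); x1,y1=np.ceil(q.max(0)+8).astype(int)
k=c["img"][y0:y1,x0:x1]; f=min(800/k.shape[1],600/k.shape[0]); print(x0,y0,f)
cv2.imwrite("pics/w8.png",cv2.resize(k,None,fx=f,fy=f,interpolation=cv2.INTER_CUBIC))
E
```

```text
t 17.08 tcp [492.6 124.1 293. ] z [ 0.009  0.001 -1.   ] jawyaw 19.1 F [ 0.2  0.9 -0.6] j [ 0.02  0.23  1.44  0.    1.46 -0.32] g 1.0
[[240.0, 208.0], [377.0, 208.0], [394.0, 55.0], [234.0, 54.0]]
225 46 3.508771929824561
```

View pics/w8.png

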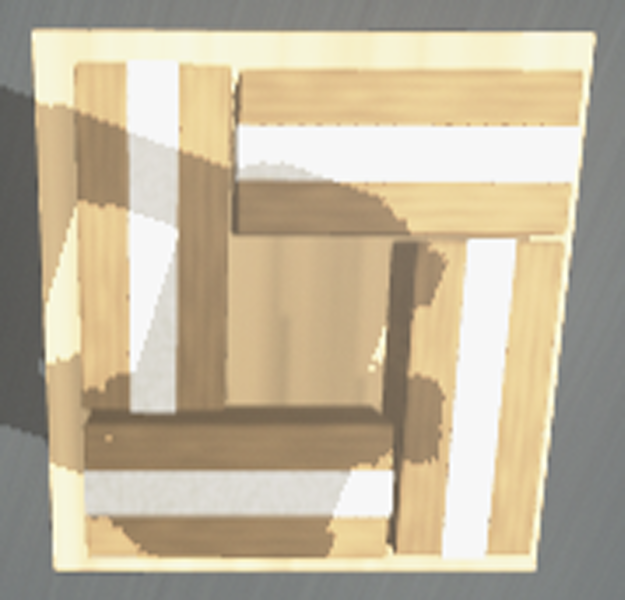

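The final view shows the finished pinwheel. Carton 2 (left) is about 2–3 mm from carton_4's end, at columns 230–238, and about 2.5 mm from carton_3, at rows 412–420. Carton 1 (right) is about 1.5–2 mm from carton_4 and 2.5 mm from carton_3. All four lie flat with the square opening clear, so I'm handing in.

```bash
python3 -c "
from h import *
st(); print(ctrl.finish_job())"
```

```text
t 17.13 tcp [492.3 124.3 292.9] z [ 0.009  0.001 -1.   ] jawyaw 19.1 F [ 0.3 -0.1  0.3] j [ 0.02  0.23  1.44  0.    1.46 -0.32] g 1.0
the job is handed in; nothing more can be done
None
```

Both cartons from the rack are now flat in the two empty places, and I handed the job in at 17.1 s of the 54 s allowed. I gripped each one off its middle, square to the slope, lifted and levelled it, and lowered it until it touched the slab. Then I let go and backed the arm away.

**Last checks:**
- **Gaps:** the final wrist picture shows a complete pinwheel with a clear square opening. The gaps measured about 2–3 mm, except carton_1's end against carton_4. That one is about 1–2 mm where the pattern gives 3 mm, and I left it rather than risk moving it.
- **Cartons already there:** carton_3 and carton_4 show no visible shift on the slab.
- **Forces:** the highest reading I saw was about 31 N at the wrist, while setting the first carton down. It was near zero with the arm clear at the end.

**Disagreed or not confirmed:**
- **Slab position:** the top and wrist cameras differed by about 2.5 mm. I used the wrist camera.
- **Tilt in the grip:** the picture fits suggested the held cartons tilted 1–3°, which I couldn't confirm. Both look flat on the slab.
- **Bystanders:** I didn't take a final overview picture. The tin was in view after the first carton and looked in place. I didn't check the brush and angle block again, but the arm never went near them.

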